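# Seat a board carrier on a three-ball spring nest

### The arm

A 7-joint arm with a two-finger parallel gripper is mounted at the origin on the work surface. World frame = base frame: x ahead of the robot, y to its left, z up, the work surface at z = 0. Lengths are in mm, angles in rad, forces in N, time in s.
With the tool pointing down it reaches from about 425 to 925 mm from the base axis. Payload 6.8 kg.
Tool frame: the origin (TCP) lies between the finger pads; the fingertips stand 11 mm ahead of it and the grasp point (between the pads) lies 8 mm behind it; z points along the fingers, x is the direction in which the jaws open and shut, and the axes are right-handed (so a half turn about z gives the same grasp; the last joint's range is limited). The gripper opens to 88 mm and grips with 3 to 60 N. Pads are 20 mm wide; open, the fingers measure 115 mm over their backs; the gripper's body (75 mm by 178 mm) begins 61 mm behind the grasp point.
Start: joints at [1.099, 0.477, 0.022, 1.555, -0.011, 1.109, -0.083], TCP at [240.194, -630.836, 233.664] pointing down, gripper open.
Joint ranges: [-2.96, 2.96], [-0.34, 2.1], [-1.41, 1.46], [0.24, 2.44], [-1.37, 4.51], [0.17, 1.92], [-2.96, 2.96]. Speed limits (rad/s): [2.39, 2.39, 3.14, 3.14, 3.14, 3.14, 3.14].

### API

Orientations are given as a unit quaternion [x, y, z, w].
In Python, from rig import read_state, grab_frame, close_job gives the robot as it stands. The module is installed in compiled form; this text tells all that it offers.
- The arm moves only by the shell command python3 -m crank 'ROWS'. ROWS is JSON, a list of rows, each a list of 5 numbers: the shift along the tool's x, y, z in cm, then the turn about the tool's z in degrees, then the finger opening in cm, from 0 to 8.78. A call has 1 to 5 rows; each row shifts and turns the pose as measured when the row begins, along the tool's axes as they then stand; what a row does not reach is not made up. A row lasts 1/10 s, in which the tool goes at most 50 mm and 8.59 degrees, less where a joint would pass 70% of its speed; a pose out of reach is approached as far as the arm can. A call is refused whole if a number of a shift passes 5 or a number of a turn 8.59, either way. A call with a gripper value outside its range is refused whole. The fingers move at their own pace and stop on an object; the grip force is fixed at half the most. Time passes only in rows, so rows that do not move let the fingers close. It gives the time, the measured TCP pose, the force and the opening at its end, in the units of the state.
- read_state(): the state, without advancing time (a new reading comes with each control period).
- grab_frame(name): name is "scene" or "top" or "wrist"; returns a dict with "color" (384x512x3 uint8, blue, green, red), "fx", "fy", "cx", "cy" (pixels), "k1" (the pictures are not rectified: a ray, as slopes to the right and down, at radius r is drawn at 1 + k1 r^2 times it, then the intrinsics apply), "origin" and "orientation" of the camera in the world. Camera axes: x right, y up, looking along -z (the intrinsics and any distortion apply to the point x, -y, -z); pixel columns grow to the right and rows downward; lengths in mm; the calibration is good to about 2 mm. A picture is of the moment at which its call begins. There is no depth.
- close_job(): hands the job in, once; it reports no verdict.
The state is a dict: "time": time; "joint_pos": joint angles; "dq": joint speeds; "effort": joint torques, N m; "ee_pos": TCP position; "tcp_rot": TCP orientation; "force": force on the tool from outside, world axes, zero at the start; "torque": the same for the moment, N m; "grip_width": finger opening in mm.
Only numpy, scipy, OpenCV 4.12 (cv2) and the standard library are available. Lean on these libraries where they do the work, as an engineer would, in place of code of your own. Each camera call takes 0.05 s, during which the arm holds its last target.

### The job

Pick up the aluminium board carrier by its upright black grip and set it on the three steel balls of the nest, tongue pointing away from the nest's adjusting screw, just short of the two spring rollers. Then push it gently, never with more than about 20 N, under both rollers until the springs pull it down fully home on all three balls, level and square; let go, and leave everything else on the bench where it lies.

Things in the scene. Friction and masses are not known exactly. Their poses are not given: they have to be found in the camera images.
- carrier_grip (a point): centre of the carrier's black upright grip, half-way up: a block 16 (along x) x 44 (y) x 44 mm high on the flat top of the carrier, which is 22 mm below this point; the carrier's underside is 37 mm below. The aluminium carrier (about 0.5 kg) balances within 15 mm of the grip. Its wide part (124 mm) ends 100 mm behind; circuit boards begin 38 mm ahead and 44 mm behind, up to 13 mm high.
- carrier_tongue (a point): tip of the carrier's narrow tongue (60 mm wide), on its underside, 118 mm ahead (+x) of the grip. A vee groove 14 mm wide runs back from here along x to 20 mm ahead of the grip. Beside the tongue, 44 to 62 mm either side of the middle, the two shoulders of the wide part slope down as ramps, from 16 to 34 mm ahead of the grip.
- carrier_vees (a point): midway between the two short cross vee grooves under the carrier (along y, 40 mm either side, 14 mm wide, on the underside), 78 mm behind the grip. Ahead of them the rails are flat.
- nest: the nest: a dark steel base 272 x 200 x 12 mm fixed on the bench; origin on the bench below the home point. +x: direction to push the carrier in (adjusting screw at the -x end, two stop posts at the +x end). An aluminium slide on it is locked anywhere within 14 mm either way along x: NOT measured, different each time. It bears the balls, rollers and posts.
- nest_home (a point): the place of the grip's centre with the carrier home, if the slide is at mid setting (67 mm above the bench; axes as the nest's). True home is up to 14 mm away along x. The 16 mm balls, tops 34 mm above the bench, lie 50 mm ahead (y = 0) and 78 mm behind (y = +-40 mm) of true home; the stop posts are met 2.5 mm past it, where the force climbs steeply.
- nest_setdown (a point): 47 mm short of nest_home (towards -x), same height. Set down with the grip's centre over this point, the carrier clears the rollers and stands on all three balls at any slide setting, front ball in the long groove and rear balls under the flat rails: it then leans forward by 0.031 rad, grip about 2 mm higher than home.
- spring_l (a joint): lift (m) of the spring roller on the nest's +y side: 0 free, about 0.0043 carrier home, 0.0055 riding in. Brass, 14 mm across and long, 10 mm ahead of true home, 55 mm to the side, underside 40 mm above the bench; tower 70 to 86 mm to the side, 73 mm high. Pushing in takes 5 to 12 N; within 3 mm of home the rear drops 4 mm and the springs draw the carrier home unless the gripper holds it.
- spring_r (a joint): the same on the nest's -y side
- screwdriver: bystander, to be left alone: a screwdriver lying flat, 170 mm long
- pliers: bystander, to be left alone: small pliers with two handles, lying flat, 140 mm long
- flux_jar: bystander, to be left alone: a jar, 48 mm across and 50 mm high
- solder_reel: bystander, to be left alone: a metal reel, 56 mm across and 40 mm high
- board_a: bystander, to be left alone: a loose circuit board, 60 x 45 mm
- board_b: bystander, to be left alone: a loose circuit board, 50 x 60 mm
- key_tray: bystander, to be left alone: a black tray of square keys, 75 x 110 x 16 mm

How it is judged (in metres and radians):
On the way, in this order (a step that is already met when the one before it is completed fails the run):
1. the carrier is lifted clear of the bench (height (world z) of carrier_grip above 0.072 m), for 0.1 s.
2. the carrier is under both spring rollers (value of joint each of spring_l, spring_r above 0.0025 m), for 0.1 s.
At the end, for the whole second after the job is handed in: The carrier sits on all three balls in their grooves: grip centre 65.2-67.6 mm above the bench, level within 0.012 rad, square within 0.025 rad, within 3 mm sideways and 18 mm lengthways of the mid-setting home, both rollers lifted over 3 mm, at rest, let go (z of carrier_grip in the frame of nest between 0.0652 and 0.0676 m and x of carrier_grip in the frame of nest_home between -0.018 and 0.018 m and y of carrier_grip in the frame of nest_home between -0.003 and 0.003 m and angle between carrier_grip's own z axis and vertical below 0.012 rad and angle between the x axis of carrier_grip and the x axis of nest, either way round below 0.025 rad and value of joint each of spring_l, spring_r above 0.003 m and linear speed of carrier below 0.01 m/s); the robot touches nothing.
It fails at once if the carrier and the nest are pressed together with more than 68 N in all (weight and springs alone make about 30 to 35 N) (contact force between carrier and nest above 68 N).
It fails at once if something else loose on the bench is moved by more than 30 mm (distance of any of screwdriver, pliers, flux_jar, solder_reel, board_a, board_b, key_tray from where it was at the start of the episode above 0.03 m).
It also fails if it takes over 50 s, if anything falls off the work surface, if the arm or the gripper's body presses on something with over 40 N, if the wrist force passes 120 N, or if a joint passes its speed limit or range.

## Working session

There is one attempt and no reset: what is moved stays moved. The work goes in short steps, Python scripts to look and compute and a shell command to move; the robot and the scene stay as the last step left them, time stands still between calls to the robot, and variables do not carry over. Pictures are saved under pics/ and viewed, and the job is handed in when it is done.

```bash
mkdir -p pics; ls; python3 - <<'E'
from rig import *
import cv2
s=read_state(); print({k:s[k] for k in ('time','ee_pos','tcp_rot','force','grip_width')})
for n in('scene','top','wrist'):
    f=grab_frame(n); cv2.imwrite(f'pics/{n}0.png',f['color']); print(n,{k:v for k,v in f.items() if k!='color'})
E
```

```text
pics
{'time': 0.0, 'ee_pos': array([ 239.94911773, -630.28721994,  232.69092591]), 'tcp_rot': array([ 8.23351052e-01, -5.67531697e-01, -7.85510818e-04, -4.48804301e-04]), 'force': array([ 0.62970281, -0.8270085 , -0.46817537]), 'grip_width': 88.09751048328944}
scene {'fx': 362.9133363055047, 'fy': 362.9133363055047, 'cx': 250.80961509755446, 'cy': 191.21952977812398, 'k1': -0.06443492763429907, 'origin': array([1050.0936739 , -784.49778131,  675.60982598]), 'orientation': array([0.44976573, 0.11950339, 0.23297184, 0.85390506])}
top {'fx': 350.5608849410229, 'fy': 350.5608849410229, 'cx': 256.8096539729757, 'cy': 188.40463658922926, 'k1': -0.07473911976668442, 'origin': array([ 404.23207493,  -13.5351713 , 1041.89914951]), 'orientation': array([ 0.07587217, -0.06787676, -0.64823164,  0.75460711])}
wrist {'fx': 292.95455815017726, 'fy': 292.95455815017726, 'cx': 256.8564077811599, 'cy': 193.64080639500722, 'k1': -0.003114678550599698, 'origin': array([ 313.79467416, -601.76013144,  384.07264587]), 'orientation': array([-0.1191045 ,  0.08326256, -0.56101827,  0.81494783])}
```

View pics/scene0.png

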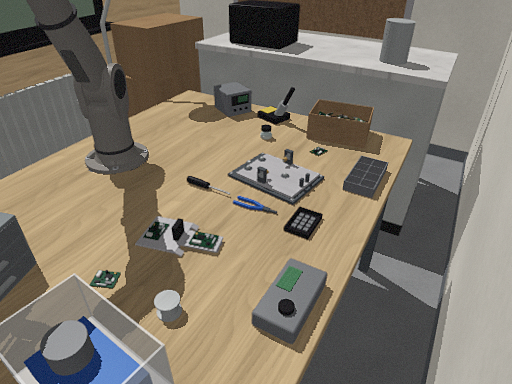

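View pics/top0.png

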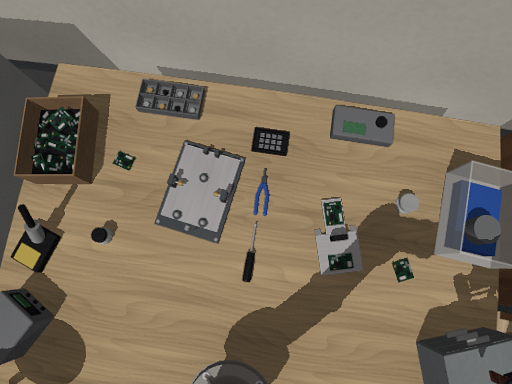

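View pics/wrist0.png

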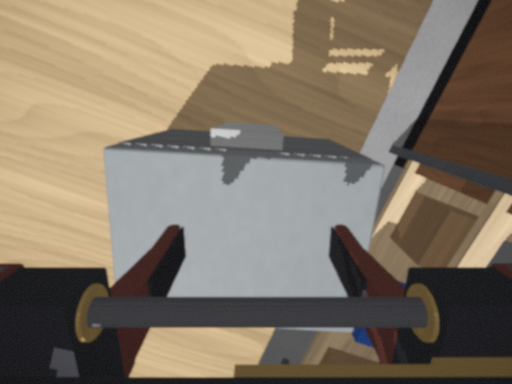

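```bash
cat > h.py <<'E'
import numpy as np, cv2
from scipy.spatial.transform import Rotation as R
from rig import *
def unproj(f,px,z):
    px=np.atleast_2d(np.array(px,float)); K=np.array([[f['fx'],0,f['cx']],[0,f['fy'],f['cy']],[0,0,1]])
    u=cv2.undistortPoints(px[:,None],K,np.array([f['k1'],0,0,0,0]))[:,0]
    d=R.from_quat(f['orientation']).apply(np.c_[u[:,0],-u[:,1],-np.ones(len(u))])
    o=np.array(f['origin']); t=(z-o[2])/d[:,2]; return o+d*t[:,None]
def proj(f,P):
    P=np.atleast_2d(np.array(P,float)); c=R.from_quat(f['orientation']).inv().apply(P-f['origin'])
    x=c[:,0]/-c[:,2]; y=-c[:,1]/-c[:,2]; k=1+f['k1']*(x*x+y*y)
    return np.c_[f['fx']*x*k+f['cx'],f['fy']*y*k+f['cy']]
E
python3 - <<'E'
import cv2
a=cv2.imread('pics/top0.png'); 
cv2.imwrite('pics/n.png',cv2.resize(a[130:255,140:260],None,fx=4.8,fy=4.8,interpolation=cv2.INTER_CUBIC)); cv2.imwrite('pics/c.png',cv2.resize(a[180:290,290:420],None,fx=5,fy=5,interpolation=cv2.INTER_CUBIC))
b=cv2.imread('pics/scene0.png');cv2.imwrite('pics/sn.png',cv2.resize(b[140:270,130:330],None,fx=4,fy=4,interpolation=cv2.INTER_CUBIC))
E
```

```text
(no output)
```

View pics/n.png

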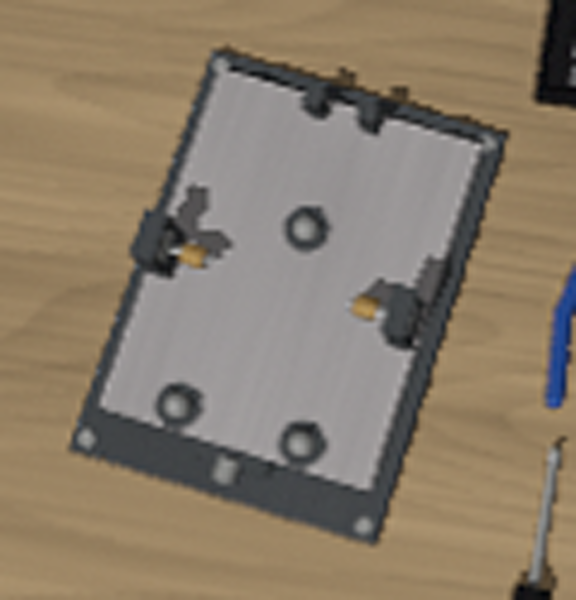

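View pics/c.png

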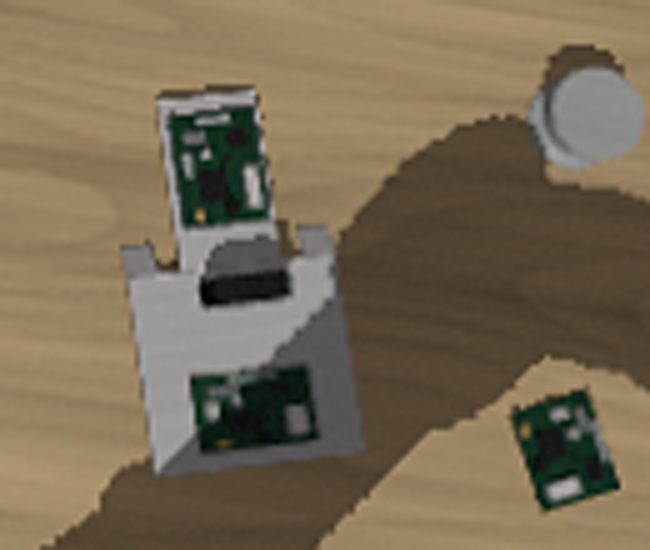

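View pics/sn.png

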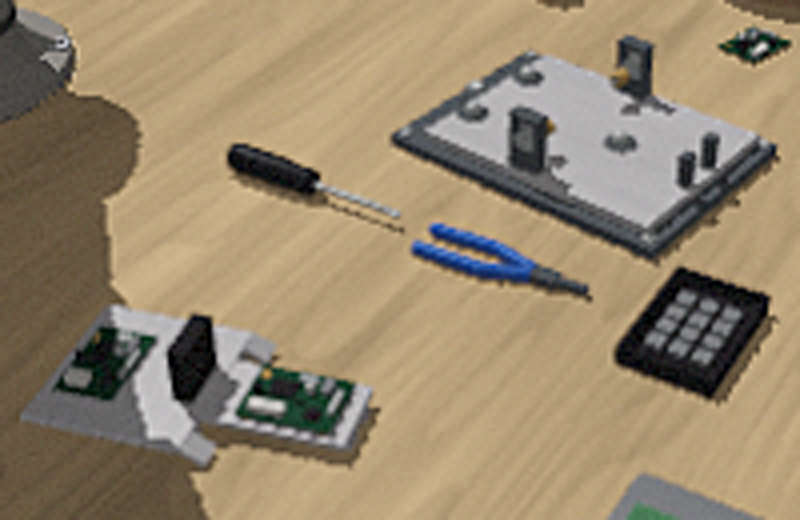

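```bash
python3 - <<'E'
from h import *
f=grab_frame('top'); 
n=lambda L:np.array(L)/4.8+[140,130]-.4
P=unproj(f,n([(222,50),(505,133),(377,542),(72,450)]),12); print(P.round(1)); c=P.mean(0)
e=(P[0]-P[3]+P[1]-P[2]); yaw=np.arctan2(e[1],e[0]); e2=(P[0]-P[1]+P[3]-P[2]); print('nest c',c, yaw, np.arctan2(-e2[0],e2[1]))
print([np.linalg.norm(P[i]-P[(i+1)%4]) for i in range(4)])
B=unproj(f,n([(307,228),(179,405),(302,443)]),26)
ex=np.array([np.cos(yaw),np.sin(yaw)]);ey=np.array([-ex[1],ex[0]])
print('balls',[( (b[:2]-c[:2])@ex,(b[:2]-c[:2])@ey) for b in B], B.round(1))
m=lambda L:np.array(L)/5+[290,180]-.4
T=unproj(f,m([(155,473),(365,450),(158,100),(255,92),(130,278),(335,262)]),15)
print('carrier',T.round(1)); r=(T[0]+T[1])/2;t=(T[2]+T[3])/2
d=t-r; print('len',np.linalg.norm(d),'w',np.linalg.norm(T[0]-T[1]),np.linalg.norm(T[2]-T[3]))
y=np.arctan2(d[1],d[0]); w=T[0]-T[1]; print('yaw',y,np.arctan2(-w[0],w[1])); u=d/np.linalg.norm(d)
print('grip from rear',r+100*u,'from tip',t-118*u)
print('grip top',unproj(f,m([(245,280)]),59))
E
```

```text
[[733.6 254.8  12. ]
 [705.9  65.2  12. ]
 [439.2 101.5  12. ]
 [465.4 297.2  12. ]]
nest c [586.01993135 179.68944791  12.        ] -0.1460590154217811 -0.13902370205209738
[np.float64(191.61768769788273), np.float64(269.1018372306359), np.float64(197.460443549142), np.float64(271.51111439679926)]
balls [(np.float64(36.67767873680883), np.float64(1.815384281787865)), (np.float64(-91.26750442299627), np.float64(41.017224378382565)), (np.float64(-91.01570642759113), np.float64(-38.30280851957278))] [[622.6 176.1  26. ]
 [501.7 233.6  26. ]
 [490.4 155.   26. ]]
carrier [[ 394.  -204.4   15. ]
 [ 424.2 -323.8   15. ]
 [ 610.1 -180.6   15. ]
 [ 623.7 -237.8   15. ]
 [ 502.7 -176.6   15. ]
 [ 529.8 -295.5   15. ]]
len 214.92618922484752 w 123.17310273372112 58.77527201084494
yaw 0.2581803219186733 0.24787171033343597
grip from rear [ 505.81364827 -238.58429553   15.        ] from tip [ 502.84171532 -239.36910584   15.        ]
grip top [[ 506.8905996  -233.88418726   59.        ]]
```

```bash
python3 -m crank '[[0,0,-4,0,8.7],[-2.7,-3.9,0,0,8.7],[-2.7,-3.9,0,0,8.7],[-2.7,-3.9,0,0,8.7],[-2.7,-3.9,0,0,8.7]]'
```

```text
time: 0.7
ee_pos: [343.9, -475.9, 272.5]
tcp_rot: [0.819, -0.574, -0.002, 0.001]
force: [0.8, -0.5, 1.0]
grip_width: 87.2
```

```bash
python3 -m crank '[[-2.7,-3.9,0,0,8.7],[-2.7,-3.9,0,0,8.7],[-2.7,-3.9,0,0,8.7],[-2.7,-3.9,0,0,8.7],[-2.2,-3,0,0,8.7]]'
python3 -m crank '[[0,0,0,-8.5,8.7],[0,0,0,-8.5,8.7],[0,0,0,-8.5,8.7],[0,0,0,-8.5,8.7],[0,0,0,-8.5,8.7]]'
python3 -m crank '[[0,0,0,-8.5,8.7],[0,0,0,-8.5,8.7],[0,0,0,-8.5,8.7],[0,0,0,-8.5,8.7],[0,0,0,-8.0,8.7]]'
cat > look.py <<'E'
import sys
from h import *
s=read_state(); rv=R.from_quat(s['tcp_rot']); x=rv.apply([1,0,0]); z=rv.apply([0,0,1])
print(s['time'],s['ee_pos'].round(1),'toolx yaw deg',np.degrees(np.arctan2(x[1],x[0])).round(2),'z',z.round(4),s['force'].round(1),s['grip_width'])
for a in sys.argv[1:]:
    n,o=a.split(':'); f=grab_frame(n); cv2.imwrite(f'pics/{o}.png',f['color'])
    import pickle; pickle.dump(f,open(f'pics/{o}.pkl','wb'))
E
python3 look.py wrist:w1 top:t1 scene:s1
```

```text
time: 1.2
ee_pos: [478.6, -280.4, 272.2]
tcp_rot: [0.819, -0.573, -0.001, 0.001]
force: [0.3, 0.6, 0.0]
grip_width: 87.2
time: 1.7
ee_pos: [483.3, -270.7, 271.8]
tcp_rot: [0.973, -0.231, -0.002, -0.001]
force: [0.1, -0.9, 0.0]
grip_width: 86.8
time: 2.2
ee_pos: [482.5, -270.4, 271.1]
tcp_rot: [0.99, 0.139, -0.002, -0.002]
force: [-0.8, 0.5, 0.4]
grip_width: 86.9
2.2 [ 482.5 -270.4  271.1] toolx yaw deg 15.96 z [-0.0044  0.0029 -1.    ] [-0.8  0.5  0.4] 86.90991867630488
```

View pics/w1.png

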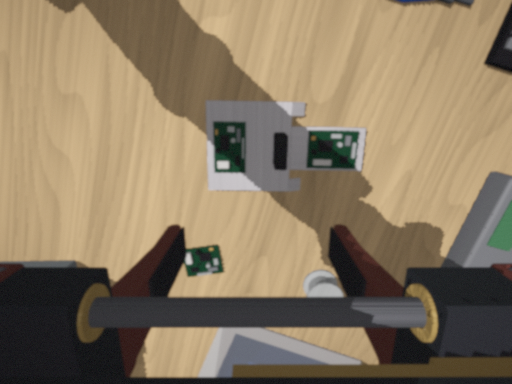

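```bash
python3 - <<'E'
import cv2
a=cv2.imread('pics/w1.png'); cv2.imwrite('pics/w1z.png',cv2.resize(a[90:200,200:380],None,fx=4.4,fy=4.4,interpolation=cv2.INTER_CUBIC))
E
```

```text
(no output)
```

View pics/w1z.png

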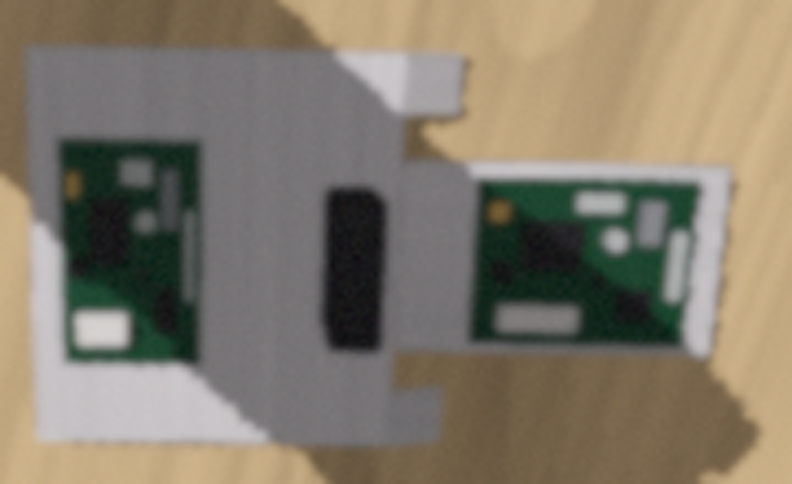

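```bash
python3 - <<'E'
from h import *
import pickle
f=pickle.load(open('pics/w1.pkl','rb')); print(f['origin'])
m=lambda L:np.array(L)/4.4+[200,90]-.4
T=unproj(f,m([(27,47),(38,440),(732,168),(708,357)]),15)
r=(T[0]+T[1])/2;t=(T[2]+T[3])/2;d=t-r;u=d/np.linalg.norm(d);w=T[0]-T[1]
print(T.round(1),np.linalg.norm(d),np.linalg.norm(w),np.linalg.norm(T[2]-T[3]))
print('yaw',np.degrees([np.arctan2(d[1],d[0]),np.arctan2(-w[0],w[1])]),r+100*u,t-118*u)
g=f['color']; mk=(g.max(2)<40).astype(np.uint8); mk[:120]=0;mk[180:]=0;mk[:,:268]=0;mk[:,292:]=0
c=max(cv2.findContours(mk,0,2)[0],key=cv2.contourArea); print(cv2.minAreaRect(c))
yaw=np.arctan2(d[1],d[0]); 
for p in [(504,-239),(506,-236)]:
  q=np.array([[p[0]+a*np.cos(yaw)-b*np.sin(yaw),p[1]+a*np.sin(yaw)+b*np.cos(yaw),z] for a in(-8,8) for b in(-22,22) for z in (15,59)])
  x=proj(f,q); print(p,x.min(0),x.max(0)); 
print(cv2.boundingRect(c))
E
```

```text
[ 461.5616528  -194.2730797   422.65539741]
[[ 392.2 -204.7   15. ]
 [ 423.8 -323.7   15. ]
 [ 609.8 -179.3   15. ]
 [ 624.7 -236.9   15. ]] 216.67411435783873 123.1402713474343 59.51769099605677
yaw [15.00055614 14.8763541 ] [ 504.55982083 -238.3403737    15.        ] [ 503.27911697 -238.68355059   15.        ]
((280.0237121582031, 150.9783477783203), (11.488138198852539, 34.28278350830078), 2.6025619506835938)
(504, -239) [272.33036858 132.24838851] [288.26022218 170.74067644]
(506, -236) [274.31092689 130.50823587] [290.572801   168.92947783]
(274, 134, 13, 35)
```

```bash
python3 -m crank '[[2.9,-2.5,0,0.9,3.8],[0,0,4.5,0,3.8],[0,0,4.5,0,3.8],[0,0,4.5,0,3.8],[0,0,4,0,3.8]]'; python3 look.py
```

```text
time: 2.85
ee_pos: [510.6, -240.2, 98.4]
tcp_rot: [0.993, 0.114, 0.006, 0.003]
force: [-0.4, -0.2, 0.1]
grip_width: 50.5
2.85 [ 510.6 -240.2   98.4] toolx yaw deg 13.06 z [ 0.0119 -0.0043 -0.9999] [-0.4 -0.2  0.1] 50.46824094990508
```

```bash
python3 -m crank '[[0,0,0,0,3.8],[0,0,0,0,3.8]]'; python3 look.py
```

```text
time: 3.05
ee_pos: [507.4, -238.8, 94.2]
tcp_rot: [0.994, 0.111, 0.001, 0.0]
force: [0.5, -0.7, 0.2]
grip_width: 38.9
3.05 [ 507.4 -238.8   94.2] toolx yaw deg 12.75 z [ 2.9e-03 -5.0e-04 -1.0e+00] [ 0.5 -0.7  0.2] 38.88311155945665
```

```bash
python3 -m crank '[[-0.32,-0.1,0,-2.2,3.8],[0,0,1.5,0,3.8],[0,0,0,0,3.8]]'; python3 look.py wrist:w2 scene:s2
```

```text
time: 3.35
ee_pos: [507.4, -240.0, 83.8]
tcp_rot: [0.992, 0.128, 0.005, 0.003]
force: [-0.1, -0.1, -0.2]
grip_width: 37.8
3.35 [ 507.4 -240.    83.8] toolx yaw deg 14.67 z [ 0.0099 -0.004  -0.9999] [-0.1 -0.1 -0.2] 37.83077321638844
```

View pics/w2.png

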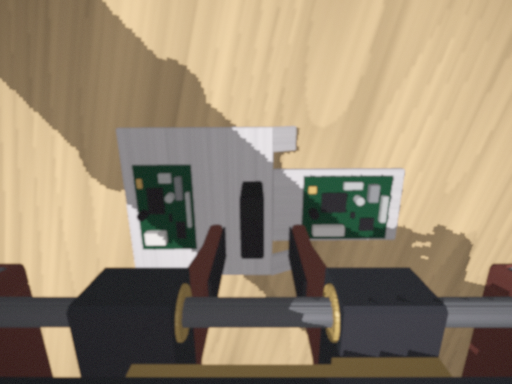

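View pics/s2.png

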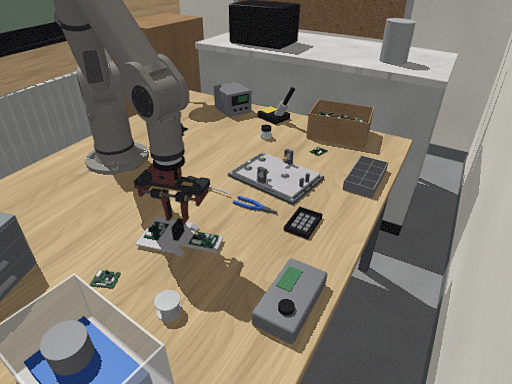

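```bash
python3 -m crank '[[-0.25,-0.2,1.5,0,3.8],[0,0,1.5,0,3.8],[0,0,1.2,0,3.8],[0,0,0.4,0,3.8],[0,0,0,0,3.8]]'; python3 look.py wrist:w3
```

```text
time: 3.95
ee_pos: [508.7, -240.2, 39.1]
tcp_rot: [0.992, 0.127, 0.008, 0.004]
force: [-0.0, -0.4, -0.4]
grip_width: 38.0
3.95 [ 508.7 -240.2   39.1] toolx yaw deg 14.57 z [ 0.0163 -0.0069 -0.9998] [-0.  -0.4 -0.4] 38.04911570525418
```

View pics/w3.png

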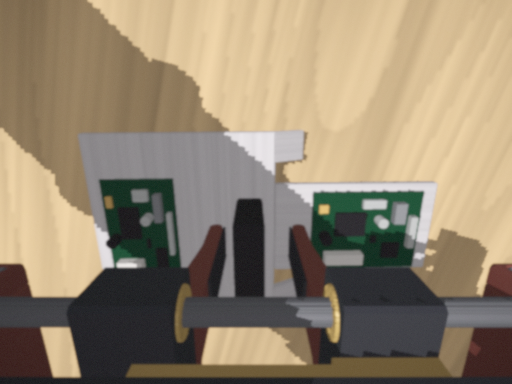

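```bash
python3 -m crank '[[0,0,0,0,3.8],[0,0,0,0,3.8]]';python3 look.py; python3 -m crank '[[0,0,0,0,3.8]]';python3 look.py
```

```text
time: 4.2
ee_pos: [509.4, -240.4, 39.9]
tcp_rot: [0.992, 0.127, 0.008, 0.005]
force: [0.3, 0.6, -0.2]
grip_width: 37.9
4.2 [ 509.4 -240.4   39.9] toolx yaw deg 14.56 z [ 0.0175 -0.0072 -0.9998] [ 0.3  0.6 -0.2] 37.863114277865705
time: 4.3
ee_pos: [509.6, -240.5, 40.3]
tcp_rot: [0.992, 0.127, 0.008, 0.005]
force: [-0.9, -0.6, -0.1]
grip_width: 37.7
4.3 [ 509.6 -240.5   40.3] toolx yaw deg 14.56 z [ 0.018  -0.0075 -0.9998] [-0.9 -0.6 -0.1] 37.68741284694613
```

```bash
python3 -m crank '[[-0.5,-0.3,0.6,0.4,3.8],[0,0,0.2,0,3.8]]';python3 look.py
```

```text
time: 4.5
ee_pos: [504.1, -239.0, 32.3]
tcp_rot: [0.992, 0.123, 0.009, 0.005]
force: [0.4, -0.2, -0.0]
grip_width: 38.2
4.5 [ 504.1 -239.    32.3] toolx yaw deg 14.11 z [ 0.0192 -0.008  -0.9998] [ 0.4 -0.2 -0. ] 38.21413036269486
```

```bash
python3 -m crank '[[0,0,0,-0.9,2.4],[0,0,0.05,0,1.2],[0,0,0.05,0,1],[0,0,0.05,0,1],[0,0,0.05,0,1]]';python3 look.py
```

```text
time: 5.0
ee_pos: [503.8, -238.9, 30.8]
tcp_rot: [0.991, 0.131, 0.008, 0.005]
force: [-1.1, 1.1, 5.8]
grip_width: 16.0
5.0 [ 503.8 -238.9   30.8] toolx yaw deg 15.1 z [ 0.0176 -0.0083 -0.9998] [-1.1  1.1  5.8] 15.969026417405104
```

```bash
python3 -m crank '[[0,0,-1,0,1],[0,0,-2,0,1],[0,0,-3,0,1],[0,0,-3,0,1],[0,0,-3,0,1]]';python3 -m crank '[[0,0,-2,0,1],[0,0,0,0,1]]'; python3 look.py wrist:w4 scene:s4
```

```text
time: 5.5
ee_pos: [495.4, -235.5, 148.9]
tcp_rot: [0.991, 0.132, 0.001, 0.001]
force: [0.3, -1.5, -5.8]
grip_width: 15.8
time: 5.7
ee_pos: [496.3, -235.8, 173.4]
tcp_rot: [0.991, 0.132, 0.003, 0.002]
force: [0.8, -0.1, -5.6]
grip_width: 16.2
5.7 [ 496.3 -235.8  173.4] toolx yaw deg 15.14 z [ 0.0068 -0.0031 -1.    ] [ 0.8 -0.1 -5.6] 16.239967577974035
```

View pics/s4.png

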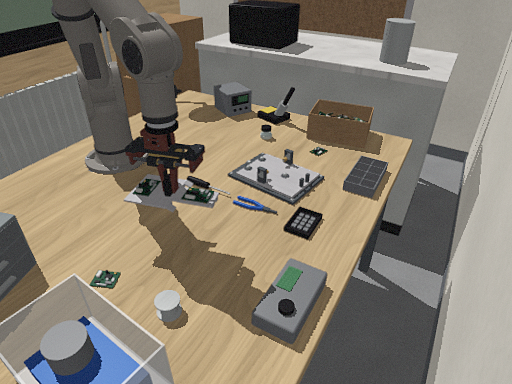

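View pics/w4.png

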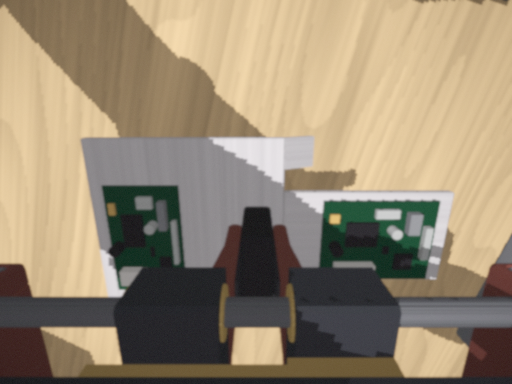

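```bash
python3 -m crank '[[1.0,-2.6,0,0,1],[1.75,-4.4,0,0,1],[1.75,-4.4,0,0,1],[1.75,-4.4,0,0,1],[1.75,-4.4,0,0,1]]'; python3 -m crank '[[1,-2.4,0,5,1],[0,0,0,6,1],[0,0,0,6,1],[0,0,0,6,1],[0,0,0,0,1]]'; python3 look.py wrist:w5
```

```text
time: 6.3
ee_pos: [513.6, -22.8, 160.1]
tcp_rot: [0.992, 0.123, -0.007, 0.0]
force: [1.6, -0.3, -4.8]
grip_width: 15.8
time: 6.8
ee_pos: [511.0, 15.4, 150.5]
tcp_rot: [0.997, -0.076, -0.015, -0.0]
force: [-0.4, -0.9, -5.8]
grip_width: 16.0
6.8 [511.   15.4 150.5] toolx yaw deg -8.72 z [-0.0289  0.0028 -0.9996] [-0.4 -0.9 -5.8] 16.013300159422155
```

View pics/w5.png

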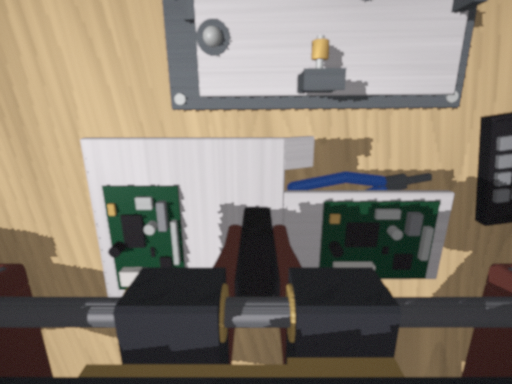

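```bash
python3 - <<'E'
from h import *
import pickle
f=pickle.load(open('pics/w5.pkl','rb'))
a=unproj(f,[(180,99),(452,97.5)],12); d=a[1]-a[0]; print(a.round(1),np.degrees(np.arctan2(d[1],d[0])),np.linalg.norm(d))
print('ball -y rear',unproj(f,[(211.5,37)],26),'top says 490.4,155.0')
# predicted from top: projections
print(proj(f,[[490.4,155,26]]))
cv2.imwrite('pics/w5z.png',cv2.resize(f['color'][0:115,160:480],None,fx=2.5,fy=2.5,interpolation=cv2.INTER_CUBIC))
t=pickle.load(open('pics/t1.pkl','rb'))
cv2.imwrite('pics/t1z.png',cv2.resize(t['color'][130:255,140:260],None,fx=4.8,fy=4.8,interpolation=cv2.INTER_CUBIC))
E
```

```text
[[447.5 111.8  12. ]
 [698.1  74.9  12. ]] -8.381713506579016 253.2956823028707
ball -y rear [[489.38603491 155.90481653  26.        ]] top says 490.4,155.0
[[212.86921147  37.95718364]]
```

View pics/w5z.png

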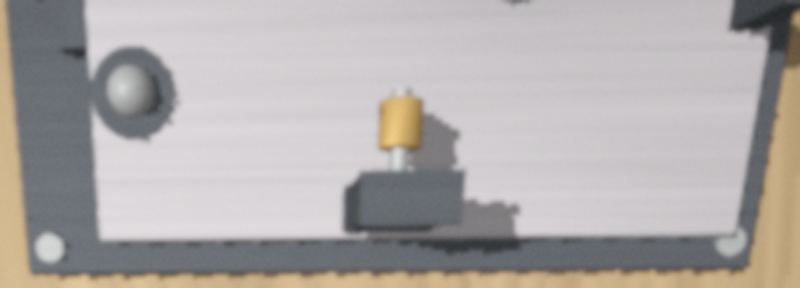

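```bash
python3 -m crank '[[-0.2,-2.5,0,0,1],[-0.25,-4,-0.1,0,1],[-0.25,-4,-0.1,0,1],[-0.25,-4,-0.1,0,1],[-0.15,-1.5,-0.1,0,1]]'; python3 -m crank '[[0,0,0,0,1]]'; python3 look.py top:t6 scene:s6
```

```text
time: 7.35
ee_pos: [521.5, 173.5, 148.6]
tcp_rot: [0.997, -0.072, -0.019, 0.002]
force: [0.1, -0.4, -4.8]
grip_width: 16.0
time: 7.45
ee_pos: [520.9, 175.8, 147.9]
tcp_rot: [0.997, -0.069, -0.019, 0.001]
force: [-0.1, -0.3, -5.1]
grip_width: 16.0
7.45 [520.9 175.8 147.9] toolx yaw deg -7.97 z [-3.900e-02  1.000e-04 -9.992e-01] [-0.1 -0.3 -5.1] 16.035460104042183
```

View pics/s6.png

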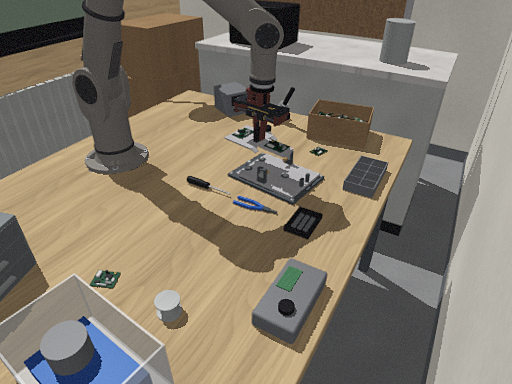

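```bash
python3 -m crank '[[0.4,-1.5,0,0.3,1],[0.05,0,1.5,0,1],[0.05,0,1.5,0,1],[0.05,0,1,0,1],[0,0,0,0,1]]'; python3 look.py wrist:w7 scene:s7
```

```text
time: 8.05
ee_pos: [528.2, 179.1, 102.7]
tcp_rot: [0.997, -0.078, -0.02, 0.005]
force: [-0.5, -1.0, -4.9]
grip_width: 16.0
8.05 [528.2 179.1 102.7] toolx yaw deg -9.01 z [-0.0411 -0.0065 -0.9991] [-0.5 -1.  -4.9] 16.033937933492727
```

View pics/w7.png

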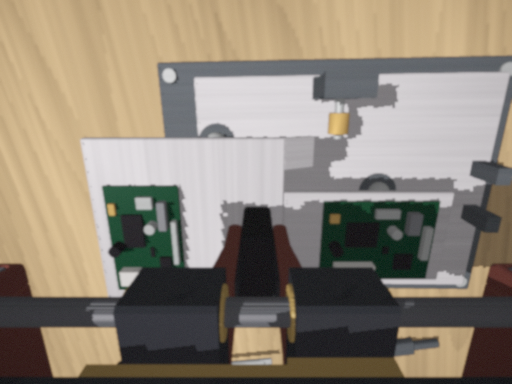

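```bash
python3 -m crank '[[-0.3,-1.1,0,-0.7,1],[0,0,0,0,1]]'; python3 look.py; python3 -m crank '[[0,0,0,0,1]]'; python3 look.py
```

```text
time: 8.35
ee_pos: [528.4, 192.3, 105.2]
tcp_rot: [0.997, -0.072, -0.018, 0.004]
force: [-0.1, 1.0, -5.3]
grip_width: 16.1
8.35 [528.4 192.3 105.2] toolx yaw deg -8.27 z [-0.0374 -0.0044 -0.9993] [-0.1  1.  -5.3] 16.098049693723084
time: 8.45
ee_pos: [528.7, 192.7, 105.7]
tcp_rot: [0.997, -0.072, -0.018, 0.003]
force: [-0.5, -0.5, -5.9]
grip_width: 15.6
8.45 [528.7 192.7 105.7] toolx yaw deg -8.23 z [-0.0365 -0.0043 -0.9993] [-0.5 -0.5 -5.9] 15.61422963996308
```

```bash
python3 -m crank '[[-0.2,0.25,1.2,0,1],[0.05,0,1,0,1],[0.03,0,0.7,0,1],[0,0,0,0,1]]'; python3 look.py wrist:w8 scene:s8
```

```text
time: 8.85
ee_pos: [525.9, 190.0, 74.6]
tcp_rot: [0.997, -0.072, -0.018, 0.004]
force: [0.4, -0.6, -5.8]
grip_width: 15.8
8.85 [525.9 190.   74.6] toolx yaw deg -8.22 z [-0.0358 -0.0045 -0.9993] [ 0.4 -0.6 -5.8] 15.817676693170423
```

```bash
python3 - <<'E'
import cv2,numpy as np
a=cv2.imread('pics/s8.png'); b=cv2.imread('pics/w8.png')
cv2.imwrite('pics/s8z.png',cv2.resize(a[100:215,205:345],None,fx=5,fy=5,interpolation=cv2.INTER_CUBIC))
E
```

```text
(no output)
```

View pics/s8z.png

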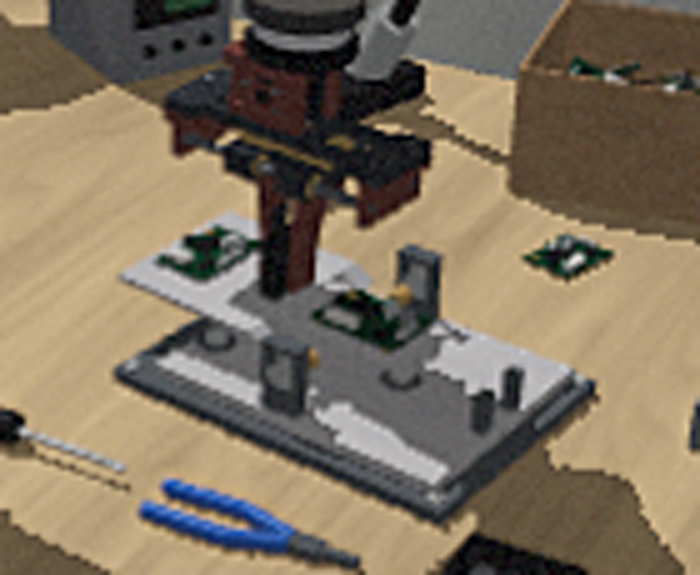

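View pics/w8.png

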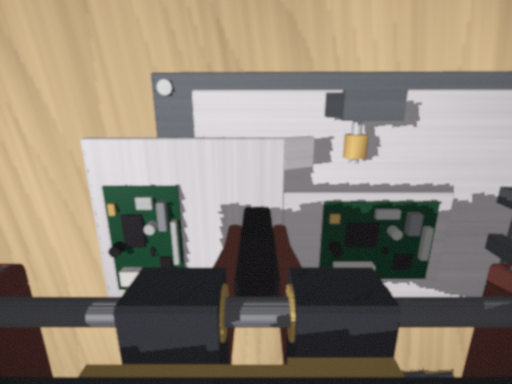

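```bash
python3 -m crank '[[0.02,0,0.5,0,1],[0.02,0,0.3,0,1]]'; python3 look.py; python3 -m crank '[[0.01,0,0.2,0,1]]'; python3 look.py
```

```text
time: 9.15
ee_pos: [527.4, 190.7, 67.8]
tcp_rot: [0.997, -0.072, -0.016, 0.003]
force: [-0.6, 0.3, -5.5]
grip_width: 16.3
9.15 [527.4 190.7  67.8] toolx yaw deg -8.23 z [-0.0328 -0.0029 -0.9995] [-0.6  0.3 -5.5] 16.25723087694272
time: 9.25
ee_pos: [527.6, 190.7, 65.7]
tcp_rot: [0.997, -0.072, -0.016, 0.003]
force: [0.4, 0.6, -5.3]
grip_width: 16.2
9.25 [527.6 190.7  65.7] toolx yaw deg -8.23 z [-0.0325 -0.0028 -0.9995] [ 0.4  0.6 -5.3] 16.214671157408
```

```bash
python3 -m crank '[[-0.05,0,0.2,0,1]]'; python3 look.py; python3 -m crank '[[-0.05,0,0.2,0,1]]'; python3 look.py
```

```text
time: 9.35
ee_pos: [527.3, 190.9, 63.7]
tcp_rot: [0.997, -0.072, -0.016, 0.002]
force: [-1.4, -0.1, 7.6]
grip_width: 16.2
9.35 [527.3 190.9  63.7] toolx yaw deg -8.23 z [-0.0321 -0.0027 -0.9995] [-1.4 -0.1  7.6] 16.20672360078583
time: 9.45
ee_pos: [527.7, 191.3, 63.4]
tcp_rot: [0.997, -0.072, -0.015, 0.002]
force: [-4.7, -2.3, 22.6]
grip_width: 16.1
9.45 [527.7 191.3  63.4] toolx yaw deg -8.24 z [-0.0303 -0.0028 -0.9995] [-4.7 -2.3 22.6] 16.08032174300626
```

```bash
python3 -m crank '[[0,0,-0.1,0,2.6],[0,0,0,0,2.6],[0,0,0,0,2.6]]'; python3 look.py scene:s9 top:t9 wrist:w9;  python3 - <<'E'
import cv2,numpy as np
a=cv2.imread('pics/s9.png')
cv2.imwrite('pics/s9z.png',cv2.resize(a[100:215,205:345],None,fx=5,fy=5,interpolation=cv2.INTER_CUBIC))
E
```

```text
time: 9.75
ee_pos: [529.9, 192.6, 66.8]
tcp_rot: [0.997, -0.072, -0.013, 0.001]
force: [0.9, 0.5, 0.1]
grip_width: 25.7
9.75 [529.9 192.6  66.8] toolx yaw deg -8.24 z [-2.520e-02 -7.000e-04 -9.997e-01] [0.9 0.5 0.1] 25.71401046355525
```

View pics/s9z.png

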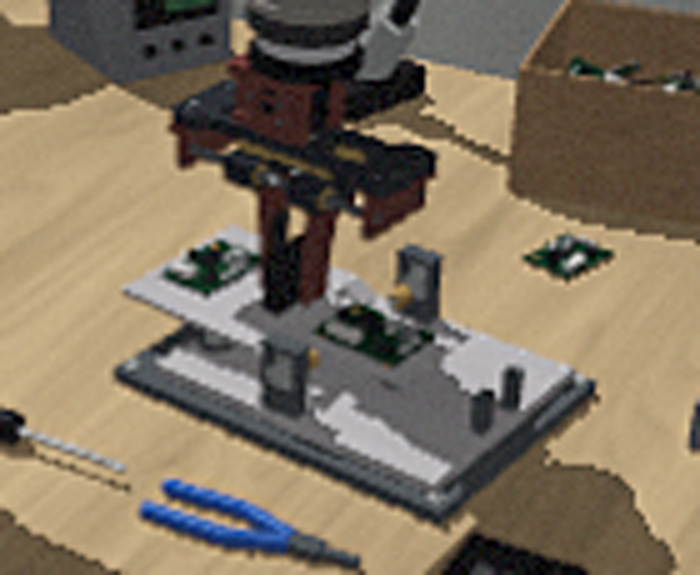

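View pics/w9.png

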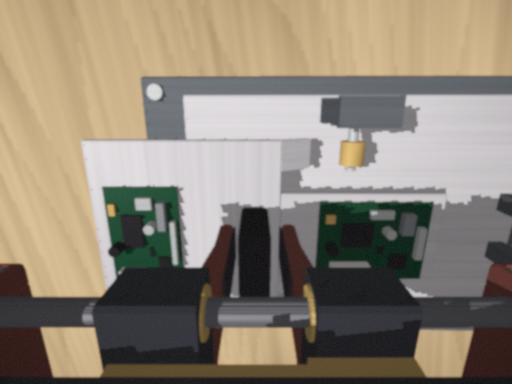

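```bash
python3 -m crank '[[0.1,0.28,0.45,0,2.6],[0.1,0,0.1,0,2.6]]'; python3 look.py; python3 -m crank '[[0.2,0,0.05,0,2.6]]'; python3 look.py
```

```text
time: 10.1
ee_pos: [530.9, 189.1, 60.4]
tcp_rot: [0.997, -0.072, -0.013, 0.002]
force: [0.3, -1.1, 0.3]
grip_width: 25.9
10.1 [530.9 189.1  60.4] toolx yaw deg -8.23 z [-0.0262 -0.0012 -0.9997] [ 0.3 -1.1  0.3] 25.885957735909034
time: 10.2
ee_pos: [532.7, 188.7, 59.5]
tcp_rot: [0.997, -0.072, -0.013, 0.002]
force: [-0.2, 0.5, 0.7]
grip_width: 26.3
10.2 [532.7 188.7  59.5] toolx yaw deg -8.23 z [-0.0268 -0.0013 -0.9996] [-0.2  0.5  0.7] 26.286224346439354
```

```bash
python3 -m crank '[[0.2,0,-0.3,0,2.6],[0.2,0,0,0,2.6]]'; python3 look.py; python3 -m crank '[[0.2,0,0.05,0,2.6],[0.2,0,0.05,0,2.6]]'; python3 look.py
```

```text
time: 10.4
ee_pos: [536.4, 187.9, 62.0]
tcp_rot: [0.997, -0.072, -0.014, 0.002]
force: [-1.5, -0.3, 1.5]
grip_width: 26.2
10.4 [536.4 187.9  62. ] toolx yaw deg -8.23 z [-0.0286 -0.0018 -0.9996] [-1.5 -0.3  1.5] 26.160292344670903
time: 10.6
ee_pos: [540.5, 187.4, 61.1]
tcp_rot: [0.997, -0.072, -0.014, 0.002]
force: [-1.5, 0.3, 0.8]
grip_width: 26.0
10.6 [540.5 187.4  61.1] toolx yaw deg -8.22 z [-0.0287 -0.0017 -0.9996] [-1.5  0.3  0.8] 26.03920922310984
```

```bash
python3 -m crank '[[0.2,-0.08,0,0,2.6],[0.2,0,0,0,2.6]]'; python3 look.py; python3 -m crank '[[0.2,0,0,0,2.6],[0.2,0,0,0,2.6]]'; python3 look.py top:t10 wrist:w10 scene:s10
```

```text
time: 10.8
ee_pos: [544.8, 187.5, 60.8]
tcp_rot: [0.997, -0.072, -0.014, 0.002]
force: [-1.1, 0.4, 0.9]
grip_width: 26.6
10.8 [544.8 187.5  60.8] toolx yaw deg -8.23 z [-0.0291 -0.002  -0.9996] [-1.1  0.4  0.9] 26.589028918382493
time: 11.0
ee_pos: [549.1, 186.9, 60.7]
tcp_rot: [0.997, -0.072, -0.014, 0.002]
force: [-0.9, -0.6, 0.8]
grip_width: 26.2
11.0 [549.1 186.9  60.7] toolx yaw deg -8.23 z [-0.0291 -0.002  -0.9996] [-0.9 -0.6  0.8] 26.173609411750213
```

View pics/w10.png

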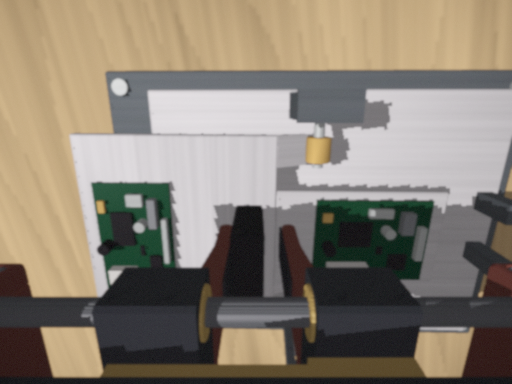

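```bash
python3 -m crank '[[0.2,0,0,0,2.6]]'; python3 look.py; python3 -m crank '[[0.2,0,0,0,2.6]]'; python3 look.py;  python3 -m crank '[[0.2,0,0,0,2.6]]'; python3 look.py
```

```text
time: 11.25
ee_pos: [551.2, 186.7, 60.7]
tcp_rot: [0.997, -0.072, -0.014, 0.002]
force: [-1.6, -0.5, 0.2]
grip_width: 26.0
11.25 [551.2 186.7  60.7] toolx yaw deg -8.23 z [-0.0288 -0.0019 -0.9996] [-1.6 -0.5  0.2] 25.986865501857316
time: 11.35
ee_pos: [553.1, 186.3, 60.6]
tcp_rot: [0.997, -0.072, -0.014, 0.002]
force: [-0.5, 0.3, 1.2]
grip_width: 26.2
11.35 [553.1 186.3  60.6] toolx yaw deg -8.22 z [-0.0291 -0.002  -0.9996] [-0.5  0.3  1.2] 26.229747430358355
time: 11.45
ee_pos: [555.1, 186.1, 60.5]
tcp_rot: [0.997, -0.072, -0.015, 0.002]
force: [0.2, -0.1, 0.5]
grip_width: 26.1
11.45 [555.1 186.1  60.5] toolx yaw deg -8.22 z [-0.0293 -0.002  -0.9996] [ 0.2 -0.1  0.5] 26.10442858738197
```

```bash
python3 look.py top:t11 wrist:w11 scene:s11;  python3 - <<'E'
import cv2,numpy as np
a=cv2.imread('pics/s11.png')
cv2.imwrite('pics/s11z.png',cv2.resize(a[120:215,215:335],None,fx=6,fy=6,interpolation=cv2.INTER_CUBIC))
E
```

```text
11.45 [555.1 186.1  60.5] toolx yaw deg -8.22 z [-0.0293 -0.002  -0.9996] [ 0.2 -0.1  0.5] 26.10442858738197
```

View pics/s11z.png

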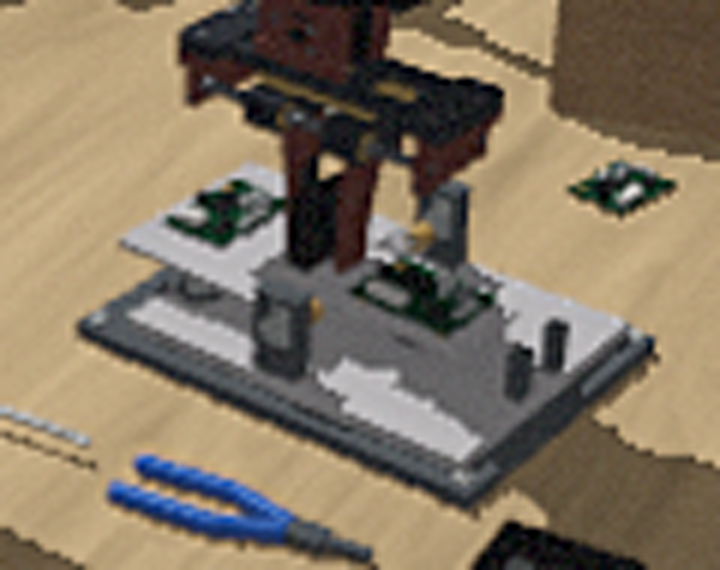

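View pics/w11.png

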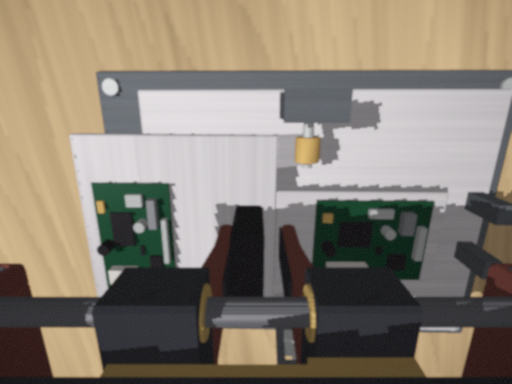

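```bash
for i in 1; do python3 -m crank '[[0.2,0,0,0,2.6]]'; done; python3 look.py; python3 -m crank '[[0.2,0,0,0,2.6]]'; python3 look.py;  python3 -m crank '[[0.2,0,0,0,2.6]]'; python3 look.py
```

```text
time: 11.7
ee_pos: [557.2, 185.8, 60.5]
tcp_rot: [0.997, -0.072, -0.014, 0.002]
force: [-0.8, 0.5, 0.7]
grip_width: 25.8
11.7 [557.2 185.8  60.5] toolx yaw deg -8.22 z [-0.0289 -0.0019 -0.9996] [-0.8  0.5  0.7] 25.778204556942327
time: 11.8
ee_pos: [559.1, 185.5, 60.4]
tcp_rot: [0.997, -0.072, -0.015, 0.002]
force: [-1.5, -1.2, 0.5]
grip_width: 26.1
11.8 [559.1 185.5  60.4] toolx yaw deg -8.21 z [-0.0293 -0.002  -0.9996] [-1.5 -1.2  0.5] 26.072573687069408
time: 11.9
ee_pos: [560.1, 185.2, 60.2]
tcp_rot: [0.997, -0.072, -0.016, 0.002]
force: [-6.5, -0.4, 4.5]
grip_width: 25.9
11.9 [560.1 185.2  60.2] toolx yaw deg -8.21 z [-0.0316 -0.0026 -0.9995] [-6.5 -0.4  4.5] 25.946939405018437
```

```bash
python3 -m crank '[[0.2,0,0,0,2.6]]'; python3 look.py; python3 -m crank '[[0.2,0,0,0,2.6]]'; python3 look.py;  python3 -m crank '[[0.2,0,0,0,2.6]]'; python3 look.py
```

```text
time: 12.0
ee_pos: [560.5, 185.2, 60.0]
tcp_rot: [0.997, -0.071, -0.017, 0.003]
force: [-7.8, -0.4, 6.7]
grip_width: 26.2
12.0 [560.5 185.2  60. ] toolx yaw deg -8.19 z [-0.0349 -0.0031 -0.9994] [-7.8 -0.4  6.7] 26.20258907921256
time: 12.1
ee_pos: [560.6, 185.2, 59.9]
tcp_rot: [0.997, -0.071, -0.019, 0.003]
force: [-7.3, 0.4, 6.7]
grip_width: 26.1
12.1 [560.6 185.2  59.9] toolx yaw deg -8.16 z [-0.0385 -0.0038 -0.9993] [-7.3  0.4  6.7] 26.102888277851264
time: 12.2
ee_pos: [560.6, 185.2, 59.8]
tcp_rot: [0.997, -0.071, -0.021, 0.004]
force: [-7.7, -0.2, 6.1]
grip_width: 26.4
12.2 [560.6 185.2  59.8] toolx yaw deg -8.12 z [-0.0423 -0.0047 -0.9991] [-7.7 -0.2  6.1] 26.35331970688055
```

```bash
python3 -m crank '[[0.3,0,-0.2,0,2.6]]'; python3 look.py; python3 -m crank '[[0.3,0,0,0,2.6]]'; python3 look.py wrist:w12 scene:s12; python3 - <<'E'
import cv2,numpy as np
a=cv2.imread('pics/s12.png')
cv2.imwrite('pics/s12z.png',cv2.resize(a[120:215,215:335],None,fx=6,fy=6,interpolation=cv2.INTER_CUBIC))
E
```

```text
time: 12.3
ee_pos: [560.9, 185.0, 60.6]
tcp_rot: [0.997, -0.07, -0.023, 0.004]
force: [-6.0, 1.6, -5.8]
grip_width: 26.1
12.3 [560.9 185.   60.6] toolx yaw deg -8.06 z [-0.0472 -0.0055 -0.9989] [-6.   1.6 -5.8] 26.095648604855114
time: 12.4
ee_pos: [561.4, 184.9, 60.0]
tcp_rot: [0.997, -0.07, -0.026, 0.005]
force: [-8.3, 0.8, 6.2]
grip_width: 26.1
12.4 [561.4 184.9  60. ] toolx yaw deg -8.0 z [-0.052  -0.0064 -0.9986] [-8.3  0.8  6.2] 26.05410256088405
```

View pics/s12z.png

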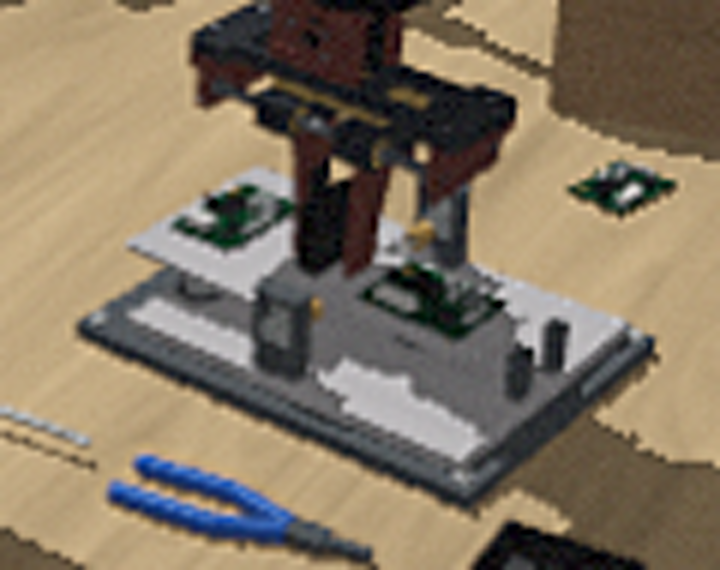

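View pics/w12.png

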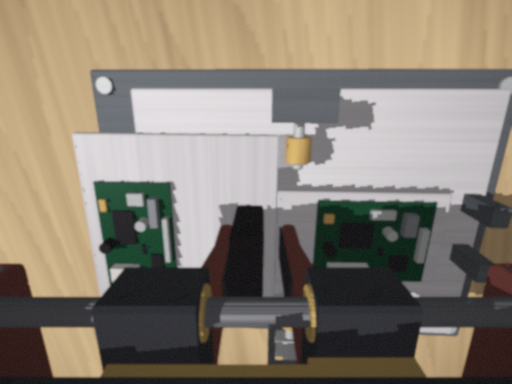

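```bash
python3 -m crank '[[-0.4,0,-0.3,0,2.6],[0,0,-0.2,0,2.6],[0,0,0,0,2.6],[0,0,0,0,2.6],[0,0,0,0,2.6]]'; python3 look.py;  python3 -m crank '[[0,0,0,0,2.6],[0,0,0,0,2.6],[0,0,0,0,2.6]]'; python3 look.py
```

```text
time: 13.0
ee_pos: [559.9, 185.5, 66.1]
tcp_rot: [0.997, -0.07, -0.024, 0.004]
force: [0.0, 0.3, -0.3]
grip_width: 26.3
13.0 [559.9 185.5  66.1] toolx yaw deg -8.03 z [-0.0478 -0.0053 -0.9988] [ 0.   0.3 -0.3] 26.274103964860558
time: 13.3
ee_pos: [560.4, 185.4, 66.1]
tcp_rot: [0.997, -0.07, -0.023, 0.004]
force: [-0.2, 0.4, 0.3]
grip_width: 25.6
13.3 [560.4 185.4  66.1] toolx yaw deg -8.05 z [-0.0471 -0.0052 -0.9989] [-0.2  0.4  0.3] 25.57142631900292
```

```bash
python3 -m crank '[[0.2,0,0.2,0,2.6]]'; python3 look.py; python3 -m crank '[[0.4,0,0,0,2.6]]'; python3 look.py;python3 -m crank '[[0.4,0,0,0,2.6]]'; python3 look.py
```

```text
time: 13.4
ee_pos: [561.5, 185.3, 64.2]
tcp_rot: [0.997, -0.07, -0.024, 0.004]
force: [-7.0, 0.2, 5.0]
grip_width: 26.1
13.4 [561.5 185.3  64.2] toolx yaw deg -8.04 z [-0.0485 -0.0053 -0.9988] [-7.   0.2  5. ] 26.08024090815998
time: 13.5
ee_pos: [562.5, 185.2, 63.5]
tcp_rot: [0.997, -0.07, -0.027, 0.005]
force: [-10.4, -0.1, 7.4]
grip_width: 26.3
13.5 [562.5 185.2  63.5] toolx yaw deg -8.0 z [-0.0541 -0.0063 -0.9985] [-10.4  -0.1   7.4] 26.294620083424448
time: 13.6
ee_pos: [563.5, 185.1, 63.0]
tcp_rot: [0.997, -0.069, -0.03, 0.006]
force: [-10.1, -0.0, 7.8]
grip_width: 26.0
13.6 [563.5 185.1  63. ] toolx yaw deg -7.94 z [-0.0599 -0.0074 -0.9982] [-10.1  -0.    7.8] 25.95671952964011
```

```bash
python3 -m crank '[[0.5,0,0,0,2.6]]'; python3 look.py; python3 -m crank '[[0.5,0,0,0,2.6]]'; python3 look.py;python3 -m crank '[[0.5,0,0,0,2.6]]'; python3 look.py
```

```text
time: 13.7
ee_pos: [564.7, 185.1, 62.4]
tcp_rot: [0.997, -0.068, -0.033, 0.007]
force: [-11.6, 1.0, 8.9]
grip_width: 26.3
13.7 [564.7 185.1  62.4] toolx yaw deg -7.86 z [-0.0669 -0.0087 -0.9977] [-11.6   1.    8.9] 26.337906738609778
time: 13.8
ee_pos: [565.8, 185.1, 61.8]
tcp_rot: [0.997, -0.067, -0.037, 0.008]
force: [-12.1, 0.5, 10.2]
grip_width: 25.6
13.8 [565.8 185.1  61.8] toolx yaw deg -7.78 z [-0.0742 -0.01   -0.9972] [-12.1   0.5  10.2] 25.560845753141123
time: 13.9
ee_pos: [566.8, 185.1, 61.2]
tcp_rot: [0.997, -0.067, -0.04, 0.008]
force: [-12.8, 0.5, 9.9]
grip_width: 25.9
13.9 [566.8 185.1  61.2] toolx yaw deg -7.7 z [-0.0818 -0.0115 -0.9966] [-12.8   0.5   9.9] 25.913519521133566
```

```bash
python3 look.py wrist:w13 scene:s13 top:t13; python3 - <<'E'
import cv2,numpy as np
a=cv2.imread('pics/s13.png')
cv2.imwrite('pics/s13z.png',cv2.resize(a[120:215,215:335],None,fx=6,fy=6,interpolation=cv2.INTER_CUBIC))
E
```

```text
13.9 [566.8 185.1  61.2] toolx yaw deg -7.7 z [-0.0818 -0.0115 -0.9966] [-12.8   0.5   9.9] 25.913519521133566
```

View pics/s13z.png

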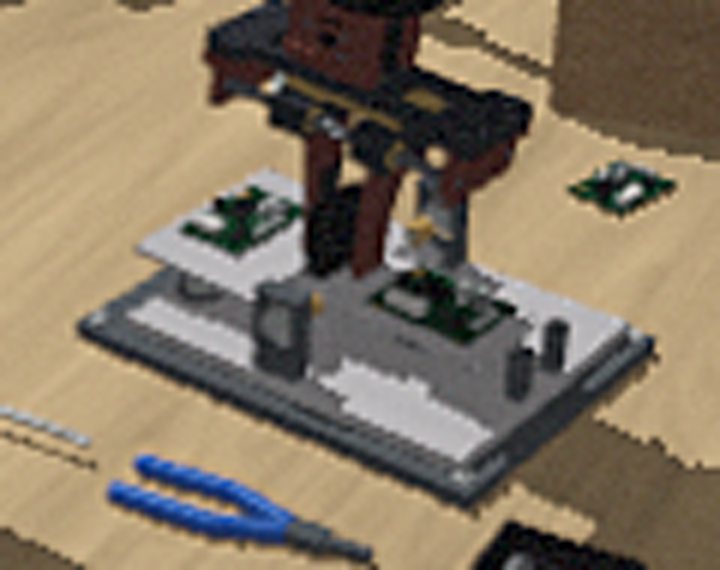

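View pics/w13.png

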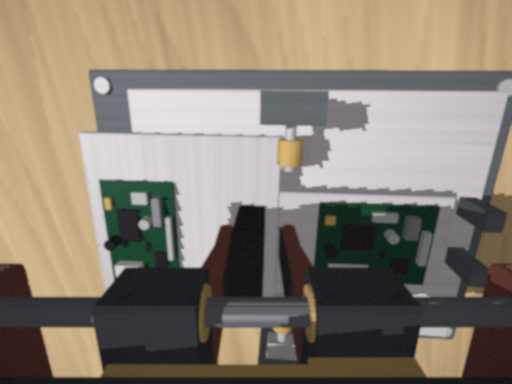

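```bash
python3 -m crank '[[0.6,0,-0.05,0,2.6]]'; python3 look.py; python3 -m crank '[[0.6,0,-0.05,0,2.6]]'; python3 look.py
```

```text
time: 14.15
ee_pos: [569.3, 184.8, 60.9]
tcp_rot: [0.997, -0.066, -0.043, 0.009]
force: [-12.2, 0.2, 11.5]
grip_width: 26.2
14.15 [569.3 184.8  60.9] toolx yaw deg -7.63 z [-0.0879 -0.0127 -0.9961] [-12.2   0.2  11.5] 26.218784420403743
time: 14.25
ee_pos: [571.7, 184.5, 60.6]
tcp_rot: [0.997, -0.065, -0.047, 0.01]
force: [-7.8, -1.6, 6.7]
grip_width: 26.2
14.25 [571.7 184.5  60.6] toolx yaw deg -7.55 z [-0.0946 -0.0141 -0.9954] [-7.8 -1.6  6.7] 26.248981487019485
```

```bash
python3 -m crank '[[0.3,0,-0.1,0,2.6]]'; python3 look.py; python3 -m crank '[[0.3,0,-0.05,0,2.6]]'; python3 look.py wrist:w14 scene:s14; python3 - <<'E'
import cv2,numpy as np
a=cv2.imread('pics/s14.png')
cv2.imwrite('pics/s14z.png',cv2.resize(a[120:215,215:335],None,fx=6,fy=6,interpolation=cv2.INTER_CUBIC))
E
```

```text
time: 14.35
ee_pos: [573.0, 184.3, 60.7]
tcp_rot: [0.997, -0.065, -0.049, 0.011]
force: [-2.8, 0.8, -2.0]
grip_width: 25.9
14.35 [573.  184.3  60.7] toolx yaw deg -7.5 z [-0.0983 -0.0149 -0.995 ] [-2.8  0.8 -2. ] 25.928331315574717
time: 14.45
ee_pos: [574.7, 184.0, 60.2]
tcp_rot: [0.997, -0.064, -0.05, 0.011]
force: [-2.6, 1.7, -2.0]
grip_width: 26.1
14.45 [574.7 184.   60.2] toolx yaw deg -7.46 z [-0.1009 -0.0154 -0.9948] [-2.6  1.7 -2. ] 26.101707421802963
```

View pics/s14z.png

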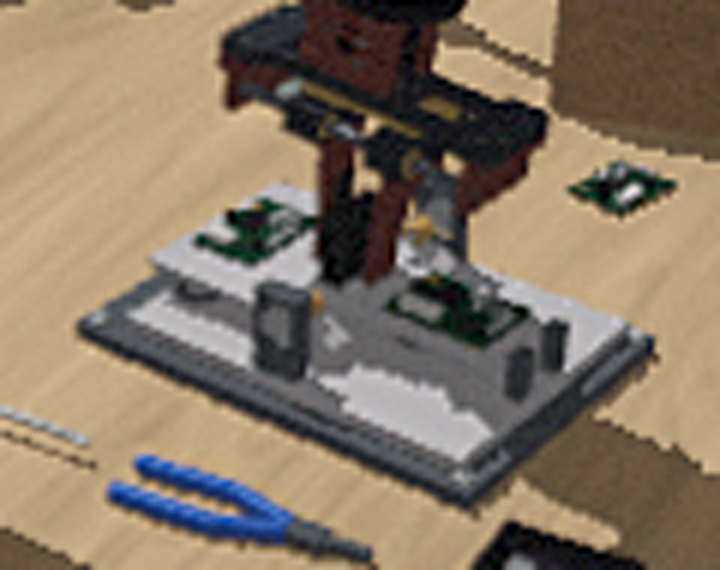

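View pics/w14.png

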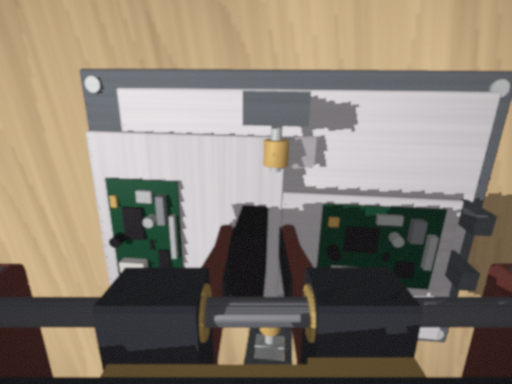

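```bash
cat > meas.py <<'E'
import sys,pickle
from h import *
f=pickle.load(open(sys.argv[1],'rb')); p=eval(sys.argv[2]); zs=eval(sys.argv[3])
u=np.array([np.cos(np.radians(-8.3)),np.sin(np.radians(-8.3))]); v=np.array([-u[1],u[0]]); H=np.array([572.6,183.6])
for q,z in zip(p,zs):
    P=unproj(f,[q],z)[0]; print(q,P.round(1),'along',((P[:2]-H)@u).round(1),'lat',((P[:2]-H)@v).round(1))
E
python3 meas.py pics/w14.pkl '[(89,134),(283,137),(275,152),(93,85),(500,88)]' '[48,46,47,12,12]'
python3 - <<'E'
import cv2
a=cv2.imread('pics/w14.png'); cv2.imwrite('pics/w14z.png',cv2.resize(a[60:300,70:330],None,fx=3,fy=2.5,interpolation=cv2.INTER_CUBIC))
E
```

```text
(89, 134) [485.2 259.8  48. ] along -97.5 lat 62.8
(283, 137) [595.5 244.8  46. ] along 13.9 lat 63.9
(275, 152) [590.4 237.3  47. ] along 9.8 lat 55.7
(93, 85) [472.5 289.5  12. ] along -114.3 lat 90.4
(500, 88) [724.2 254.2  12. ] along 139.8 lat 91.8
```

View pics/w14z.png

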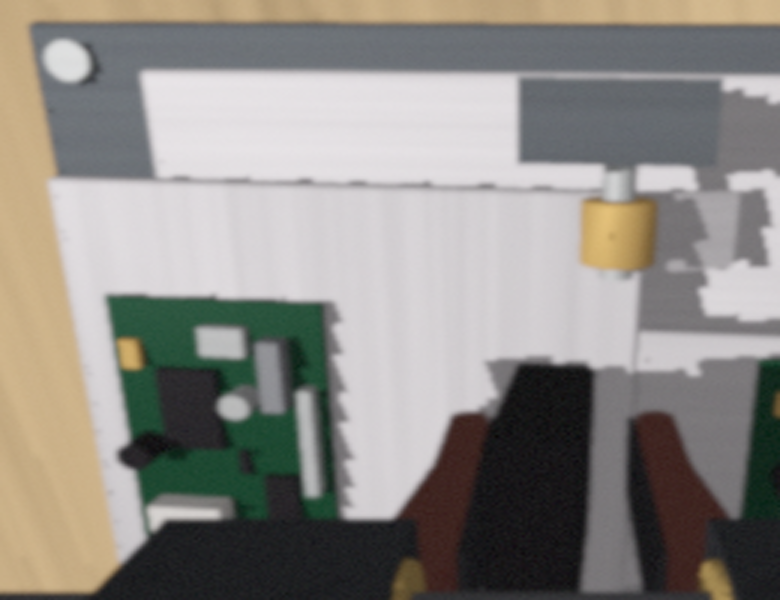

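```bash
python3 -m crank '[[-0.1,0,-0.1,0,3.6],[0,0,-0.1,0,4],[0,0,0,0,4]]'; python3 look.py wrist:w15 scene:s15 top:t15; python3 - <<'E'
import cv2,numpy as np
a=cv2.imread('pics/s15.png')
cv2.imwrite('pics/s15z.png',cv2.resize(a[120:215,215:335],None,fx=6,fy=6,interpolation=cv2.INTER_CUBIC))
a=cv2.imread('pics/w15.png'); cv2.imwrite('pics/w15z.png',cv2.resize(a[60:300,70:330],None,fx=3,fy=2.5,interpolation=cv2.INTER_CUBIC))
E
```

```text
time: 14.85
ee_pos: [577.8, 183.4, 63.2]
tcp_rot: [0.997, -0.065, -0.047, 0.01]
force: [0.4, 0.0, -0.7]
grip_width: 39.5
14.85 [577.8 183.4  63.2] toolx yaw deg -7.58 z [-0.0941 -0.0144 -0.9955] [ 0.4  0.  -0.7] 39.49108152216259
```

View pics/s15z.png

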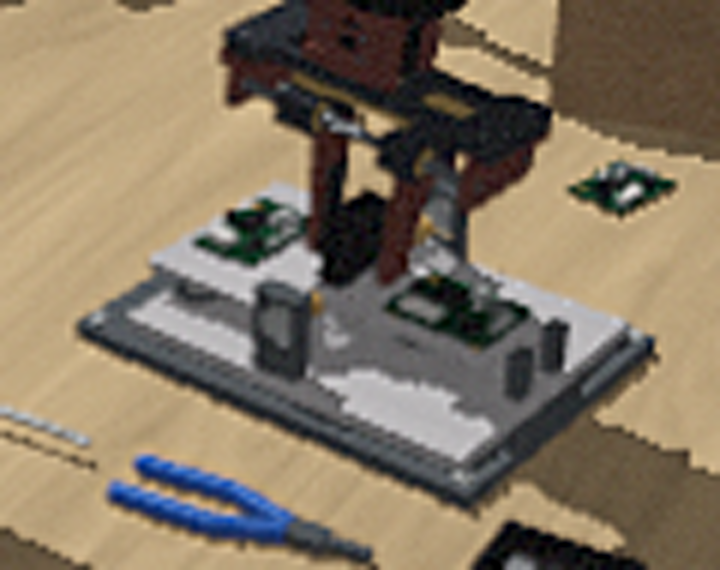

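View pics/w15z.png

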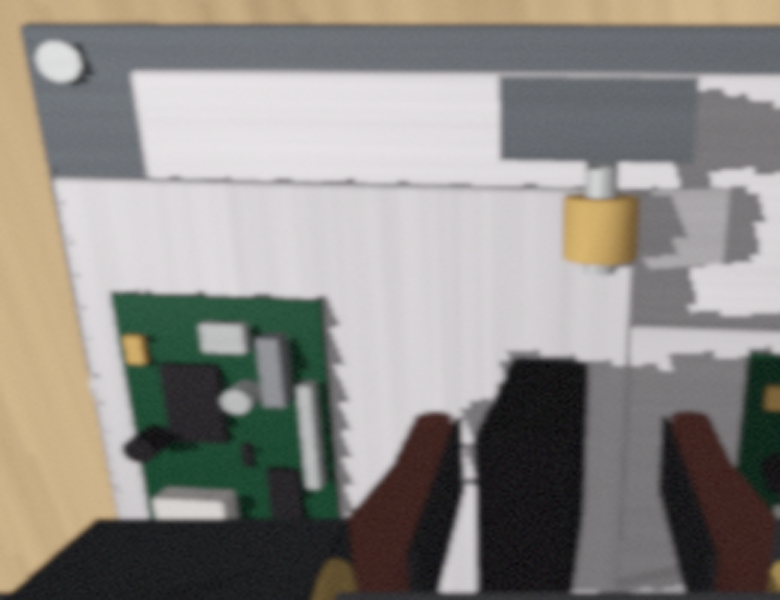

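```bash
python3 -m crank '[[-0.3,0,-0.3,0,4],[-0.05,0,-1.5,0,4],[-0.05,0,-2,0,4],[-0.05,0,-3,0,4],[0,0,-4,0,4]]'; python3 look.py; python3 -m crank '[[0,0,-4,0,4],[0,0,-4,0,4],[0,0,-4,0,4],[0,4,-3,0,4],[0,0,0,0,4]]'; python3 look.py wrist:w16 scene:s16 top:t16; python3 - <<'E'
import cv2,numpy as np
a=cv2.imread('pics/s16.png')
cv2.imwrite('pics/s16z.png',cv2.resize(a[120:215,215:335],None,fx=6,fy=6,interpolation=cv2.INTER_CUBIC))
E
```

```text
time: 15.5
ee_pos: [579.7, 184.5, 172.2]
tcp_rot: [0.996, -0.065, -0.052, 0.012]
force: [0.3, -0.5, 0.3]
grip_width: 39.9
15.5 [579.7 184.5 172.2] toolx yaw deg -7.52 z [-0.1043 -0.0178 -0.9944] [ 0.3 -0.5  0.3] 39.872254469050674
time: 16.0
ee_pos: [591.6, 150.3, 340.4]
tcp_rot: [0.997, -0.063, -0.045, 0.009]
force: [0.0, -1.0, -0.3]
grip_width: 40.0
16.0 [591.6 150.3 340.4] toolx yaw deg -7.3 z [-0.09   -0.0131 -0.9959] [ 0.  -1.  -0.3] 39.99897477982074
```

View pics/s16z.png

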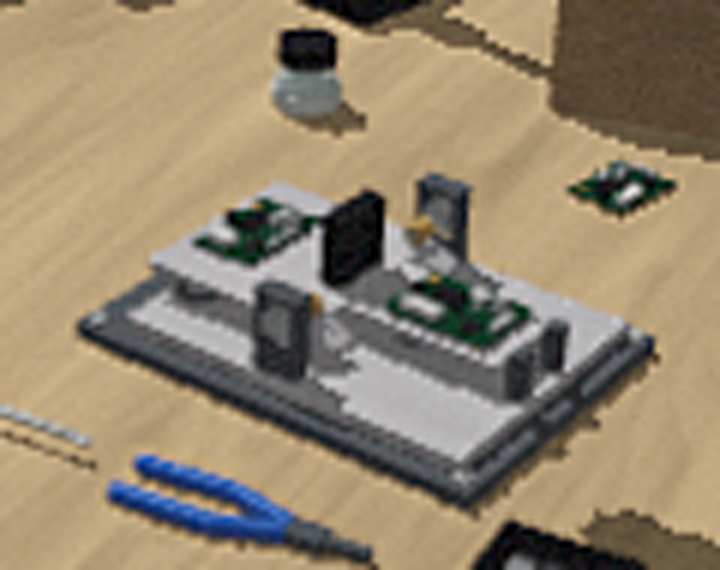

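View pics/w16.png

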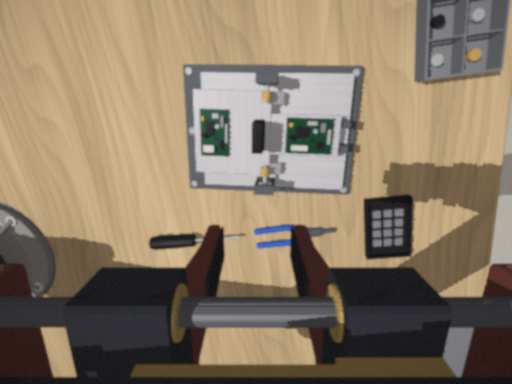

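View pics/t16.png

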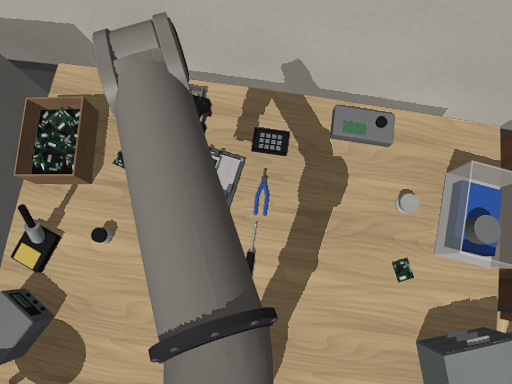

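```bash
python3 - <<'E'
import cv2
a=cv2.imread('pics/w16.png'); cv2.imwrite('pics/w16z.png',cv2.resize(a[55:205,175:375],None,fx=4,fy=4,interpolation=cv2.INTER_CUBIC))
a=cv2.imread('pics/s16.png'); cv2.imwrite('pics/s16y.png',cv2.resize(a[140:195,230:320],None,fx=8.8,fy=8.8,interpolation=cv2.INTER_CUBIC))
E
```

```text
(no output)
```

View pics/w16z.png

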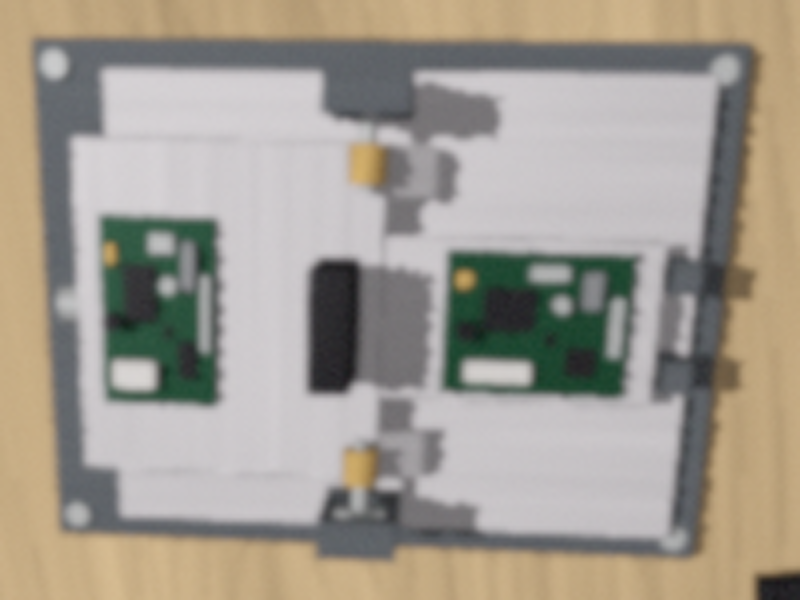

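View pics/s16y.png

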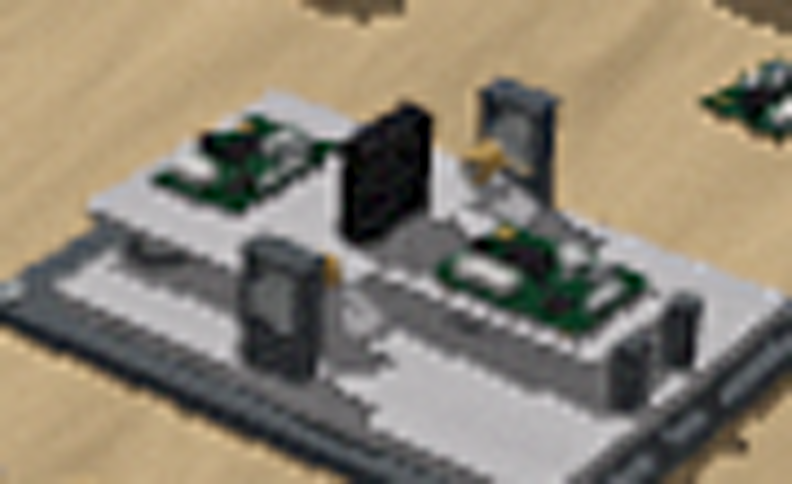

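```bash
python3 - <<'E'
from h import *
import pickle
w=pickle.load(open('pics/w16.pkl','rb'));s=pickle.load(open('pics/s16.pkl','rb'))
W=lambda p:np.array(p)/4+[175,55]-.4
S=lambda p:np.array(p)/8.8+[230,140]-.45
S6=lambda p:np.array(p)/6+[215,120]-.4
u=np.array([np.cos(np.radians(-8.3)),np.sin(np.radians(-8.3))]); v=np.array([-u[1],u[0]]); H=np.array([572.6,183.6])
def tri(a,b):
    A=[];B=[]
    for f,p in((w,a),(s,b)):
        o=np.array(f['origin']); d=unproj(f,[p],0)[0]-o; d/=np.linalg.norm(d); M=np.eye(3)-np.outer(d,d); A.append(M);B.append(M@o)
    x=np.linalg.solve(sum(A),sum(B)); r=[np.linalg.norm(A[i]@x-B[i]) for i in(0,1)]
    return ((x[:2]-H)@u).round(1),((x[:2]-H)@v).round(1),x[2].round(1),'res',np.round(r,1)
print('rear-y',tri(W((87,467)),S((90,208))))
print('rear+y',tri(W((72,137)),S((270,92))))
print('tip-y',tri(W((655,403)),S((590,355))))
print('base rear-y',tri(W((62,530)),S6((78,325))))
print('base front-y',tri(W((692,553)),S6((465,505))))
c=lambda p:(((p[:2]-H)@u).round(1),((p[:2]-H)@v).round(1))
for p,z in [((72,137),45),((87,467),45),((655,403),45),((658,240),45),((367,165),51),((360,468),51),((53,63),12),((77,514),12),((727,68),12),((673,540),12)]:
    print(p,z,c(unproj(w,[W(p)],z)[0]))
# predictions in scene for home and for not-home
def P(x,y,z,px=0,pz=0):
    # pitch nose down about front ball, grip frame
    return np.r_[H+(x+px)*u+y*v, z+pz]
for nm,g,l in(('home',0,0),('short4',-4,.031)):
    pts=[]
    for x,y,z in[(-100,-62,45),(-100,62,45),(118,-30,45),(118,30,45),(-8,-22,89),(-8,22,89)]:
        pts.append(P(x+g,y,z-l*(x+g-50)))
    q=proj(s,pts); print(nm,((q-[230,140]+.45)*8.8).round(0).tolist()); q=proj(w,pts); print('  w',((q-[175,55]+.4)*4).round(0).tolist())
E
```

```text
rear-y (np.float64(-97.8), np.float64(-59.5), np.float64(43.3), 'res', array([1.7, 1.7]))
rear+y (np.float64(-100.1), np.float64(63.6), np.float64(42.2), 'res', array([0.6, 0.6]))
tip-y (np.float64(118.3), np.float64(-27.4), np.float64(45.4), 'res', array([1.7, 1.7]))
base rear-y (np.float64(-121.3), np.float64(-97.4), np.float64(9.0), 'res', array([1.2, 1.2]))
base front-y (np.float64(149.0), np.float64(-97.6), np.float64(4.5), 'res', array([0.5, 0.5]))
(72, 137) 45 (np.float64(-98.8), np.float64(63.8))
(87, 467) 45 (np.float64(-99.0), np.float64(-60.0))
(655, 403) 45 (np.float64(119.8), np.float64(-26.6))
(658, 240) 45 (np.float64(114.8), np.float64(32.3))
(367, 165) 51 (np.float64(9.7), np.float64(56.0))
(360, 468) 51 (np.float64(10.2), np.float64(-54.6))
(53, 63) 12 (np.float64(-114.9), np.float64(91.4))
(77, 514) 12 (np.float64(-114.3), np.float64(-89.6))
(727, 68) 12 (np.float64(139.3), np.float64(92.5))
(673, 540) 12 (np.float64(139.3), np.float64(-89.7))
home [[78.0, 203.0], [269.0, 88.0], [590.0, 359.0], [676.0, 292.0], [330.0, 138.0], [397.0, 96.0]]
  w [[85.0, 472.0], [69.0, 142.0], [649.0, 412.0], [666.0, 247.0], [303.0, 400.0], [305.0, 270.0]]
short4 [[70.0, 189.0], [262.0, 75.0], [581.0, 359.0], [667.0, 293.0], [321.0, 131.0], [389.0, 88.0]]
  w [[71.0, 474.0], [54.0, 142.0], [638.0, 410.0], [654.0, 246.0], [291.0, 401.0], [292.0, 270.0]]
```

```bash
python3 -m crank '[[0,4.5,0,0,4],[0,4.5,0,0,4],[0,4.5,0,0,4],[0,4.5,0,0,4],[0,4.5,0,0,4]]';python3 -m crank '[[0,4.5,0,0,4],[0,4.5,0,0,4],[0,4,0,0,4],[0,0,0,0,4]]'; python3 look.py top:t17; python3 - <<'E'
import cv2
a=cv2.imread('pics/t17.png'); cv2.imwrite('pics/t17z.png',cv2.resize(a[130:255,140:260],None,fx=4.8,fy=4.8,interpolation=cv2.INTER_CUBIC))
b=cv2.imread('pics/top0.png'); d=cv2.absdiff(a,b).max(2); cv2.imwrite('pics/diff.png',d)
E
```

```text
time: 16.65
ee_pos: [558.7, -60.5, 332.7]
tcp_rot: [0.997, -0.047, -0.056, 0.007]
force: [-0.0, 0.1, 0.2]
grip_width: 39.9
time: 17.05
ee_pos: [541.8, -198.3, 329.1]
tcp_rot: [0.997, -0.049, -0.062, 0.006]
force: [0.1, 0.6, -0.0]
grip_width: 39.8
17.05 [ 541.8 -198.3  329.1] toolx yaw deg -5.64 z [-0.1236 -0.0069 -0.9923] [ 0.1  0.6 -0. ] 39.83569777557528
```

View pics/t17z.png

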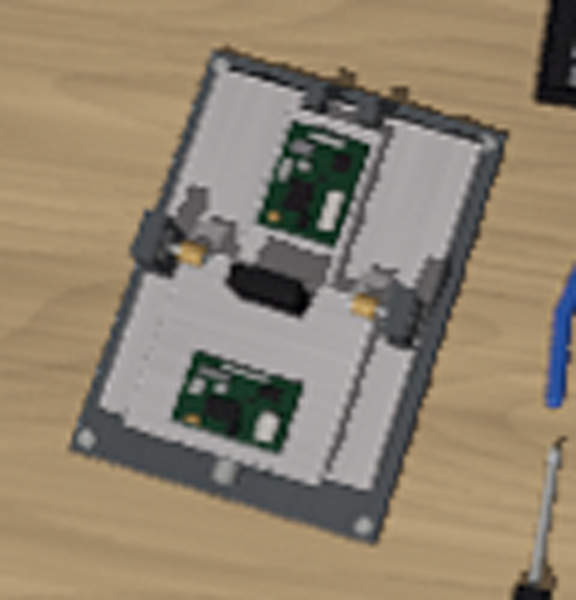

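View pics/t17.png

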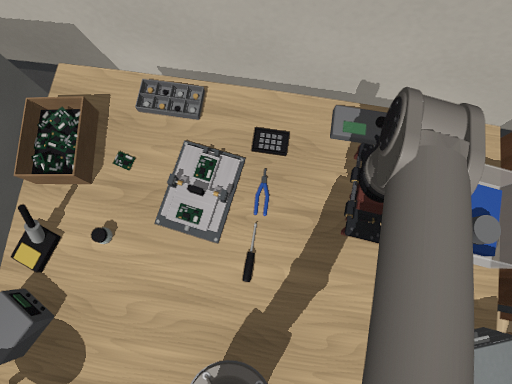

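```bash
python3 - <<'E'
from h import *
import pickle
f=pickle.load(open('pics/t17.pkl','rb')); N=lambda p:np.array(p)/4.8+[140,130]-.4
u=np.array([np.cos(np.radians(-8.2)),np.sin(np.radians(-8.2))]); v=np.array([-u[1],u[0]]); H=np.array([573.1,183.2])
for n,p,z in[('rear+y',(125,423),45),('rear-y',(323,483),45),('tip+y',(297,112),45),('tip-y',(384,132),45),('screws',(86,438),12),('',(364,525),12),('',(220,63),12),('',(490,143),12),('roll',(192,252),51),('roll',(364,303),51),('griptop',(271,279),89)]:
    P=unproj(f,[N(p)],z)[0]; print(n,((P[:2]-H)@u).round(1),((P[:2]-H)@v).round(1))
q=[np.r_[H+x*u+y*v,z] for x in(-8,8) for y in(-22,22) for z in(89,)]
print(((proj(f,q)-[140,130]+.4)*4.8).round(0).tolist())
E
```

```text
rear+y -98.7 62.3
rear-y -97.9 -62.5
tip+y 114.6 25.6
tip-y 118.0 -30.1
screws -113.3 91.7
 -113.4 -89.2
 139.9 92.1
 139.1 -90.7
roll 10.9 56.8
roll 11.4 -52.9
griptop 3.4 -3.2
[[295.0, 307.0], [224.0, 285.0], [304.0, 281.0], [233.0, 259.0]]
```

```bash
python3 -c "
from rig import *
s=read_state(); print(s['time'],s['force'].round(1)); print(close_job())"
```

```text
17.1 [ 0.4  1.8 -0. ]
the job is handed in; nothing more can be done
None
```

I gripped the carrier by its black grip, lifted it and set it on the three balls about 47 mm short of home. I then opened the jaws slightly and pushed the grip with the rear finger, at about 13 N at most. The resistance fell to about 3 N as the carrier reached home. I opened the gripper, lifted it clear, and handed the job in at about 17 s.

**Seating:** From the wrist and scene pictures, the carrier's rear edge is about 99 mm behind my measured true home, where 100 is expected. Its top is about 43 mm high at the rear and 45 mm at the tongue. Not seated, the rear would be about 4–5 mm higher, so it looks down on all three balls and level. Both rollers sit on the flat top of the wide part. I could not read the spring lift directly.

**Sideways:** The cameras disagree slightly. The wrist view puts the carrier about 1 mm to +y of the nest middle, and the top view about 1 mm to -y. Both are inside the 3 mm limit and within the calibration error. The carrier looks square to within about 0.01 rad. Tongue-tip and grip-top readings scatter by up to 3 mm in the top view, probably because of blurred edges.

**During the push:** The tool leaned back as I pushed, reaching about 0.1 rad. An early push with 2 mm steps stalled at about 8 N, so I used larger steps.

**Other things on the bench:** The screwdriver, pliers, flux jar and key tray, and the loose board near the nest, show no visible movement. The arm hid the solder reel and the other loose board in the last picture, but both were in place at the check before it.

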